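Load the tablet mill and couple its drive key

ROBOT

A 7-joint arm with a two-finger parallel gripper is mounted at the origin on a cart in front of the work surface, level with it; the furniture and walls round the work are solid. World frame = base frame: x ahead of the robot, y to its left, z up, the work surface at z = 0. Lengths are in mm, angles in rad, forces in N, time in s.
With the tool pointing down it reaches from about 425 to 950 mm from the base axis. Payload 4.7 kg.
Tool frame: the origin (TCP) lies at the very end of the fingers, on their centre line; the grasp point (between the pads) lies 19 mm behind it (ctrl.pinch_z is the z of the grasp point in the tool frame, in mm); z points along the fingers, y is the line along which they close (so a half turn about z gives the same grasp; the last joint's range is limited). The gripper opens to 87 mm and grips with 3 to 60 N. Pads are 19 mm wide; open, the fingers measure 117 mm over their backs; the gripper's body (75 mm by 190 mm) begins 51 mm behind the grasp point.
Start: joints at [1.13, 0.469, -0.049, 1.532, 0.024, 1.141, -0.082], TCP at [270.222, -618.57, 222.573] pointing down, gripper open.
Joint ranges: [-2.59, 2.59], [-0.33, 1.99], [-1.39, 1.29], [0.1, 2.45], [-1.04, 4.18], [0.21, 1.99], [-2.66, 2.66]. Speed limits (rad/s): [2.57, 2.57, 3.14, 3.14, 3.14, 3.14, 3.14].

INTERFACE

Orientations are given as [roll, pitch, yaw] about the fixed x, y, z axes, in that order (R = Rz(yaw) Ry(pitch) Rx(roll)).
In Python, from cell import ctrl gives the robot as it stands. The module is installed in compiled form; this text tells all that it offers.
- The arm moves only by the tool move_arm, never from a script. Its argument "targets" is a list that holds one entry, the list of rows, each a list of 7 numbers: the shift along the tool's x, y, z as a fraction of full scale, then the turn, a rotation vector about the tool's x, y, z as a fraction of full scale, then the opening, from -1 (shut) to 1 (fully open). A call has 1 to 12 rows; each row shifts and turns the commanded pose from where the row before left it, along the tool's axes as they then stand; what a row does not reach is not made up. Full scale, the value 1, is 0.05 m for a shift and 0.15 rad for a turn. A row lasts 1/8 s, in which the tool goes at most 62.5 mm and 10.7 degrees, less where a joint would pass 70% of its speed; a pose out of reach is approached as far as the arm can. A call with a number of a shift or a turn outside -1 to 1 is refused whole. A call with a gripper value outside its range is refused whole. The fingers move at their own pace and stop on an object; "squeeze" is the grip in N (left out, the last holds). Time passes only in rows, so rows that do not move let the fingers close. It gives the time, the measured TCP pose, the force, the opening and the grip force at its end, in the units of the state.
- ctrl.state(): the state, without advancing time (a new reading comes with each control period).
- ctrl.get_image(name): name is "side" or "top"; returns (picture, depth): 480x640x3 uint8, red, green, blue; 480x640 float32, mm along the optical axis (not along the pixel's ray), 0 where there is no reading.
- ctrl.camera_info(name): a dict with "fovy" (degrees; the focal length in pixels is half the picture's height over the tangent of half this angle, whatever the lens; pixels are square), "cx", "cy" (the principal point, pixels), "k1" (the pictures are not rectified: a ray, as slopes to the right and down, at radius r is drawn at 1 + k1 r^2 times it, then the intrinsics apply), "position" and "rotation" of the camera in the world. Camera axes: x right, y down, z forward; pixel columns grow to the right and rows downward; lengths in mm; the calibration is good to about 2 mm. A picture is of the moment at which its call begins. camera_info takes no time and is no camera call.
- ctrl.finish_job(): hands the job in; it is judged then, once.
The state is a dict: "clock": time; "q": joint angles; "joint_velocities": joint speeds; "effort": joint torques, N m; "position": TCP position; "eef_rot": TCP orientation; "ft_force": force on the tool from outside, world axes, zero at the start; "torque": the same for the moment, N m; "finger_gap": finger opening in mm; "gripper_force": force on a finger pad.
Only numpy, scipy, OpenCV 4.12 (cv2) and the standard library are available. Lean on these libraries where they do the work, as an engineer would, in place of code of your own. Each camera call takes 0.05 s, during which the arm holds its last target. There are 200 camera calls.

TASK

Tip all six boluses from the scoop into the mill's hopper and stand the scoop back upright on the desk. Then take the orange-handled drive shaft from its cup and push it into the mill's hub, turning it until its key slips into the slot, and keep pushing until the sprung plunger underneath is pressed fully down; finish while still holding the shaft pressed home. Leave the brown vial, the teal box and the tape roll where they are.

Things in the scene. Friction and masses are not known exactly. Their poses are not given: they have to be found in the camera images.
- mill: Tablet mill fixed to the desk: grey base plate 135 (x) x 262 (y) x 12 mm, white open hopper with a blue rim on its +y half, blue gearbox (top 24 mm above the desk) with the steel hub on its -y half. Origin: centre of the underside, z up. Its yaw varies within 0.35 rad.
- hopper_floor (a point): Centre of the hopper's inner floor, 15 mm above the desk, axes as the mill's. The hopper is an open-topped box, inside 112 (x) x 116 (y) mm, walls 5 mm thick (rim 8 mm), rim 86 mm above the desk.
- hub_mouth (a point): Point on the hub's vertical axis level with the top of its steel collar, 62 mm above the desk, axes as the mill's. Collar: outside 51 mm across, inside 35 mm. The hub is fixed and does not turn.
- hub_jaws (a point): On the hub's axis 2 mm lower, level with the top of two dark jaws inside the collar: 16 mm high, a 19 mm bore between them and a straight slot 10 mm wide right across for the key. The slot's direction is not reported: anywhere within 0.5 rad either way of the mill's x axis. It shows from above, with two yellow marks on the collar in line with it. These axes are the mill's.
- plunger (a joint): Brass plunger, 15 mm across, at the bottom of the hub bore; 0 = up, its top 26 mm below the collar's top; grows as it is pressed down, in m, stop at 0.0115. With the shaft's flange on the collar it reads about 0.010. Its spring pushes back with 6 N at 0 and 12 N at 0.010, and lifts it again when let go.
- shaft: Loose drive shaft, 0.15 kg, 87 mm tall, upright in its cup, flange on the cup's rim. Origin: centre of its lower tip; z up along the shaft, x along the key. From the tip up: steel rod 16 mm across; flange 44 mm across at 36 to 42 mm; orange grip at 41 to 87 mm, 40 mm along x and 24 mm thick along y.
- shaft_tip (a point): Centre of the shaft's lower tip (the shaft's origin), chamfered over 4 mm. The brass key is 12 to 26 mm above it, 30 mm across along x (15 mm out to both sides), 6 mm thick along y; it works either way round (half turn).
- shaft_grip (a point): On the shaft's axis 66 mm above its tip: where to grip, across the 24 mm thickness (y).
- holder: Grey storage cup of the shaft, fixed: outside 52 mm, foot 72 mm across, rim 40 mm above the desk, bore 37 mm. Origin: centre of the underside.
- scoop: Aluminium scoop, 0.16 kg, 115 mm long (x) and 58 mm wide (y), mouth at -x, blue grip post at +x. Origin: underside, 58 mm behind the lip. The floor is flat and 3 mm thick from x = -8 to 35 mm, and from there rises at 0.24 rad to the lip; side and back walls 38 mm high. Post: 20 mm (x) x 22 mm (y), 92 mm high, centred 47 mm behind the origin.
- scoop_grip (a point): On the post's axis 72 mm above the scoop's underside: where to grip, across the 22 mm width (y).
- scoop_lip (a point): Middle of the scoop's pouring lip: 58 mm ahead (-x) of its origin and 14.5 mm up.
- bolus1_center (a point): Centre of one of six cream-yellow balls (boluses), 16 mm across, 10 g, that start in the rear of the scoop.
- bolus2_center (a point): Centre of one of six cream-yellow balls (boluses), 16 mm across, 10 g, that start in the rear of the scoop.
- bolus3_center (a point): Centre of one of six cream-yellow balls (boluses), 16 mm across, 10 g, that start in the rear of the scoop.
- bolus4_center (a point): Centre of one of six cream-yellow balls (boluses), 16 mm across, 10 g, that start in the rear of the scoop.
- bolus5_center (a point): Centre of one of six cream-yellow balls (boluses), 16 mm across, 10 g, that start in the rear of the scoop.
- bolus6_center (a point): Centre of one of six cream-yellow balls (boluses), 16 mm across, 10 g, that start in the rear of the scoop.
- vial_brown: Bystander: brown glass vial with white cap, 52 mm across, 98 mm high; origin under its centre.
- box_teal: Bystander: teal and white medicine box 40 x 68 x 74 mm; origin under its centre.
- tape_roll: Bystander: roll of tape lying flat, 103 mm across, 25 mm high; origin under its centre.
Not all that is in view belongs to the job. What is shaped like the scoop but green or yellow is not meant. What is shaped like the shaft but red is not meant.

How it is judged:
By the outcome, as a careful person would: the job done as asked, in the order asked, and still so for the second after the job is handed in, while the arm keeps its last pose, push and grip.
It also fails if it takes over 72 s, if anything falls off the work surface, if the arm or the gripper's body presses on something with over 40 N, if the wrist force passes 120 N, or if a joint passes its speed limit or range.

## Working session

There is one attempt and no reset: what is moved stays moved. The work goes in short steps, Python scripts to look and compute and a tool call to move; the robot and the scene stay as the last step left them, time stands still between calls to the robot, and variables do not carry over. Pictures are saved under pics/ and viewed, at most 10 in all, crops included, and the job is handed in when it is done.

Besides the shell and the picture viewer there is one more tool, called after "Emit:" by a JSON object that holds its "name" and its "arguments", one argument or row to a line. move_arm: Moves the arm, as the interface text tells. Shift numbers are shares of 0.05 m and turn numbers shares of 0.15 rad, none past 1 either way. Its arguments: {"type":"object","properties":{"targets":{"type":"array","items":{"type":"array","items":{"type":"array","items":{"type":"number","minimum":-1,"maximum":1}}}},"squeeze":{"type":"number"}},"required":["targets"]}

```bash
mkdir -p pics; cat > h.py <<'E'
import numpy as np, cv2
from cell import ctrl
def grab(n):
    im,d=ctrl.get_image(n); np.savez(f'{n}.npz',im=im,d=d); return im,d
def load(n):
    z=np.load(f'{n}.npz'); return z['im'],z['d']
def cam(n):
    c=ctrl.camera_info(n); f=240/np.tan(np.radians(c['fovy'])/2)
    return c,f
def rays(n,uv):
    c,f=cam(n); uv=np.atleast_2d(np.float64(uv))
    K=np.array([[f,0,c['cx']],[0,f,c['cy']],[0,0,1]])
    p=(uv-[c['cx'],c['cy']])/f; q=p.copy()
    for _ in range(30): q=p/(1+c['k1']*(q**2).sum(1,keepdims=True))
    return np.c_[q,np.ones(len(q))]@np.array(c['rotation']).T, np.array(c['position'])
def onplane(n,uv,z):
    r,o=rays(n,uv); return o+r*((z-o[2])/r[:,2])[:,None]
def cloud(n,d):
    v,u=np.mgrid[:480,:640]; r,o=rays(n,np.c_[u.ravel(),v.ravel()])
    return (o+r*d.reshape(-1,1)).reshape(480,640,3)
def proj(n,P):
    c,f=cam(n); p=(np.atleast_2d(P)-c['position'])@np.array(c['rotation']); q=p[:,:2]/p[:,2:]
    return q*(1+c['k1']*(q**2).sum(1,keepdims=True))*f+[c['cx'],c['cy']]
E
python3 - <<'E'
from h import *
for n in('top','side'):
    im,d=grab(n); cv2.imwrite(f'pics/{n}0.png',im[...,::-1]); print(n,ctrl.camera_info(n))
print(ctrl.state(),ctrl.pinch_z)
E
```

```text
top {'fovy': 45.58025761322483, 'cx': 313.85221752021886, 'cy': 231.69869016939433, 'k1': 0.038723180736536474, 'position': array([ 463.77540063,    5.7914077 , 1541.10161047]), 'rotation': array([-3.08468267,  0.00766621, -1.57166029])}
side {'fovy': 45.78702086716621, 'cx': 315.79532380386445, 'cy': 237.24290288135043, 'k1': -0.09820627181169532, 'position': array([  -13.54158163, -1416.71748641,   658.23567898]), 'rotation': array([-1.92267488, -0.01465409, -0.37255556])}
{'clock': 0.1, 'q': array([ 1.13011261,  0.46939175, -0.04860817,  1.53355793,  0.02409774,
        1.14098583, -0.08232964]), 'joint_velocities': array([ 0.001186  ,  0.00045826, -0.00101411, -0.00346292,  0.00056327,
        0.00044597, -0.00164031]), 'effort': array([-1.24602598e-04, -5.09170175e+01, -8.13427661e-02, -2.36828792e+01,
       -6.14291243e-02,  3.44355439e-02,  3.14395652e-05]), 'position': array([ 269.97437891, -618.08213927,  221.59053251]), 'eef_rot': array([-3.13983599e+00,  5.18044346e-05,  4.11793625e-01]), 'ft_force': array([-0.58336756, -0.12579513,  0.0432184 ]), 'torque': array([-0.01925114,  0.08439036,  0.02339371]), 'gripper_force': 0.0, 'finger_gap': 87.16665167961668} -18.700000000000003
```

View pics/top0.png

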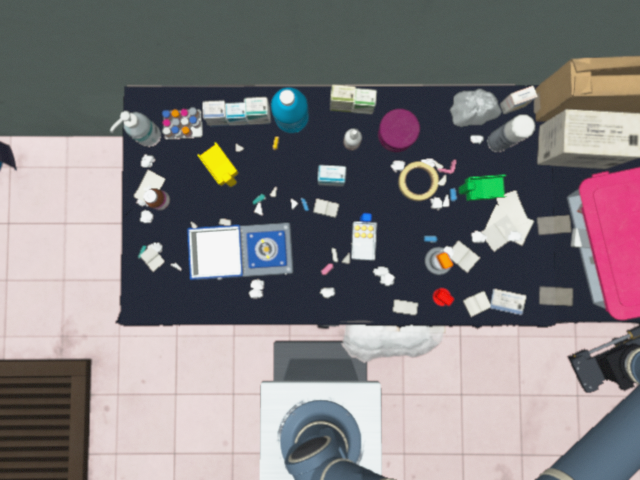

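View pics/side0.png

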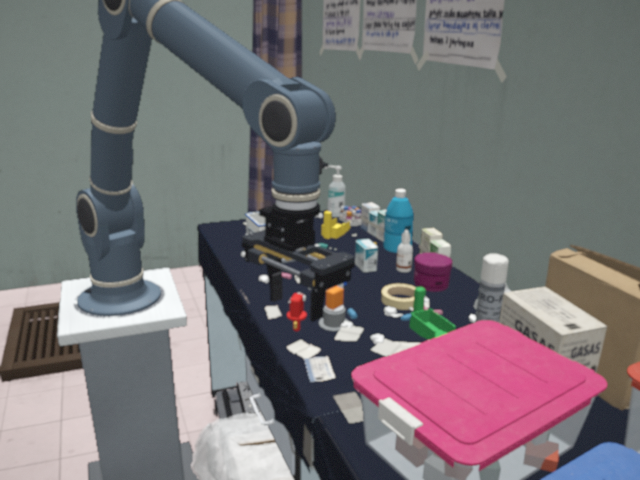

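Top view candidates:
- **Scoops:** aluminium with a blue post at (364,238), green at (485,187), yellow at (218,165). The one meant is (364,238), since it alone is aluminium and blue and holds the cream balls.
- **Shafts:** orange in its grey cup at (440,260), red at (443,297). The orange one fits.
- **Mill:** at (240,250), with the hopper left and the hub right at (266,249).

I'll confirm these in one enlarged crop and measure.

```bash
python3 - <<'E'
s=open('h.py').read()
s=s.replace("    return c,f\n","    c=dict(c,rotation=Rotation.from_euler('xyz',c['rotation']).as_matrix()); return c,f\n",1).replace("from cell","from scipy.spatial.transform import Rotation\nfrom cell")
open('h.py','w').write(s)
E
python3 - <<'E'
from h import *
im,d=load('top')
a=np.hstack([im[205:305,185:300],im[205:305,345:460]])
cv2.imwrite('pics/crop.png',cv2.resize(a[...,::-1],None,fx=3.4,fy=3.4,interpolation=cv2.INTER_CUBIC))
P=cloud('top',d)
print('desk z',P[200:210,300:310].reshape(-1,3).mean(0), P[270,350])
hsv=cv2.cvtColor(im,cv2.COLOR_RGB2HSV)
def comp(lo,hi,box):
    m=cv2.inRange(hsv,lo,hi); k=np.zeros_like(m); u0,v0,u1,v1=box; k[v0:v1,u0:u1]=m[v0:v1,u0:u1]
    return k
for name,lo,hi,box in [('post',(105,150,80),(125,255,255),(350,205,380,230)),('orange',(5,150,120),(18,255,255),(425,240,460,280)),('mill blue',(100,120,80),(125,255,255),(185,215,300,285)),('yellowmarks',(20,120,120),(35,255,255),(245,225,290,275)),('balls',(18,40,150),(32,255,255),(350,220,380,262))]:
    k=comp(lo,hi,box); n,l,st,c=cv2.connectedComponentsWithStats(k)
    for i in range(1,n):
        if st[i,4]>3:
            Z=P[...,2][l==i]
            print(name,st[i],c[i].round(1),'z',np.percentile(Z,[5,50,95]).round(0), 'rect',cv2.minAreaRect(np.argwhere(l==i)[:,::-1].astype(np.float32)))
v=P[205:265,345:385,2]; print(v[::3,::2].round(0).astype(int))
E
```

```text
desk z [625.08127441  42.72264507   3.49368236] [448.24259282 -79.74514379  -2.28423952]
post [359 212  13  10  96] [365.7 216.8] z [ 1. 90. 98.] rect ((365.5961608886719, 216.51925659179688), (11.96308422088623, 9.021342277526855), 11.309932708740234)
orange [437 253  16  16 107] [444.2 260.6] z [67. 88. 95.] rect ((444.6000671386719, 260.20001220703125), (16.099689483642578, 10.733125686645508), 63.43495178222656)
mill blue [198 225  27   4  43] [210.1 226.3] z [-1. 85. 90.] rect ((210.9467010498047, 226.25379943847656), (1.781176209449768, 26.076419830322266), 85.91438293457031)
mill blue [231 224   9   3  18] [235.4 224.7] z [-1. 83. 91.] rect ((235.12997436523438, 224.58998107910156), (8.061017990112305, 1.9798991680145264), 8.130102157592773)
mill blue [187 227  10  53 108] [188.8 254.1] z [-3.  9. 91.] rect ((190.01904296875, 253.1942138671875), (52.53245544433594, 6.869028091430664), 84.4006576538086)
mill blue [247 231  40  37 857] [266.4 249. ] z [19. 25. 31.] rect ((266.2633056640625, 248.9491424560547), (35.055511474609375, 38.181907653808594), 86.18592071533203)
mill blu
[... 1226 characters left out ...]
10  0]
 [ 0 -5 -3 -5 40 13 14  4  6 23 -2  1  1 11 15 -2  1  3  5  0]
 [ 0  3  3 -1 35 19 16  9 19 25 14 11 21 23 24  1  2  5  1  6]
 [ 2  2 -1  5 44  6 -5  1  5  2  5  4  4  3 23 -1  1 -2  6 -1]
 [-1  3  1  2 34 11  5  6  6  5 13  5 11  4 26  4  5  1  4  9]
 [ 3 -3  3 -1 38 12  9  8  9  7  7  9 10 12 31  0 -3 -3  4  6]
 [-2 -6  3 -1 38 12  4  9  6  9 10 10  7  9 39  1 -5 -4 -1  1]
 [ 1  6 -2 -1 40  8 12 15 10 13 12  9  8 13 34  5 -5 -1  2  5]
 [ 1  0 -3  5 16 21 14 13  9 10 10 14 13  9 39  0  5  8  2  9]
 [ 0  4  0 -2 16 18 21 14 17 16 13 14 13 14 38  2  8  6 -1  7]
 [ 8  6 -2 -5  4  9  4 -1  1 -1  0 -1 -1 16 40 -2  2 -3  1 -1]
 [ 3 10  1  1  3 -3  6  0 -4  6 -1  3 -2 -3  5 -4  0  2 -2 -4]]
```

View pics/crop.png

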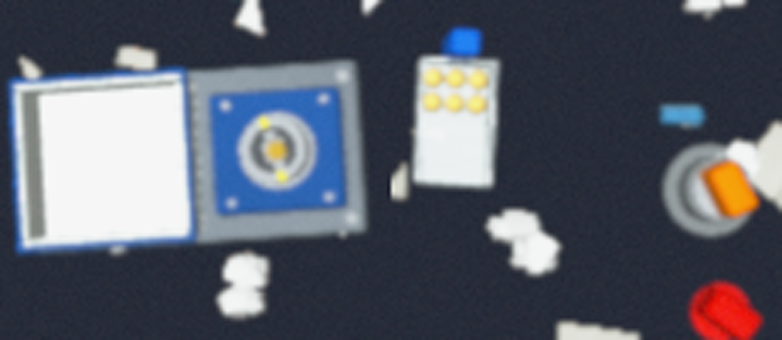

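The crop confirms all three. The aluminium scoop with six balls has its blue post at crop (463,42) and its mouth toward the robot. The orange grip stands in the grey cup at crop (722,188). The hub is at crop (277,150), with yellow marks at (264,123) and (282,176). Next I'll turn these into positions.

```bash
python3 - <<'E'
from h import *
im,d=load('top'); P=cloud('top',d); hsv=cv2.cvtColor(im,cv2.COLOR_RGB2HSV)
def pts(lo,hi,box,zl,zh):
    m=cv2.inRange(hsv,lo,hi)>0; u0,v0,u1,v1=box; k=np.zeros_like(m); k[v0:v1,u0:u1]=1
    m&=k&(P[...,2]>zl)&(P[...,2]<zh); return np.argwhere(m)[:,::-1].astype(np.float32)
def rect(name,uv,z):
    W=onplane('top',uv,z)[:,:2].astype(np.float32); print(name,len(W),'med',W.mean(0).round(1),'rect',[np.round(x,1) for x in cv2.minAreaRect(W)])
    return W
rect('post',pts((105,150,80),(125,255,255),(350,205,380,230),75,110),92)
rect('orange',pts((5,150,150),(18,255,255),(425,240,460,280),72,110),87)
o=pts((5,150,150),(18,255,255),(425,240,460,280),72,110).astype(int); print('V',np.sort(hsv[o[:,1],o[:,0],2])[::8])
rect('gearbox',pts((100,120,80),(125,255,255),(244,228,292,272),10,35),24)
# scoop body: light, low saturation
rect('scoop',pts((0,0,110),(180,70,255),(345,215,388,266),28,50),38)
rect('scoop all',pts((0,0,110),(180,90,255),(348,215,382,266),-20,60),20)
# holder rim
# base plate + hopper rim: pixels differing from black cloth
rect('plate',pts((0,0,90),(180,110,220),(241,220,300,280),-5,25),12)
W=rect('rim',pts((100,60,60),(125,255,255),(180,215,243,290),70,110),86)
# yellow marks subpixel
S=im[225:275,245:290].astype(float); y=np.clip(S[...,:2].min(2)-S[...,2]-25,0,None)
n,l,st,c=cv2.connectedComponentsWithStats((y>0).astype(np.uint8))
for i in range(1,n):
    w=y*(l==i); v,u=np.mgrid[225:275,245:290]; uv=[(w*u).sum()/w.sum(),(w*v).sum()/w.sum()]
    print('mark',st[i,4],w.sum().round(),np.round(uv,2),onplane('top',uv,62).round(1))
E
```

```text
post 72 med [ 584.3 -115.7] rect [array([ 583.6, -115.8]), array([20.3, 20.4]), np.float64(89.7)]
orange 97 med [ 473.2 -314.4] rect [array([ 474. , -314.5]), array([41.2, 25.2]), np.float64(30.2)]
V [163 189 194 213 220 228 235 237 241 243 244 245 246]
gearbox 853 med [504.3 143.5] rect [array([504.6, 143.7]), array([ 93.1, 101.4]), np.float64(3.7)]
scoop 124 med [ 538.  -114.1] rect [array([ 527.1, -113. ]), array([58.4, 96.8]), np.float64(87.1)]
scoop all 854 med [ 523.9 -113.5] rect [array([ 521.4, -111.6]), array([ 70.7, 115.7]), np.float64(84.4)]
plate 1237 med [503.4 142.9] rect [array([499.7, 144. ]), array([148.8, 134.6]), np.float64(1.7)]
rim 308 med [500.6 272.1] rect [array([496.8, 270. ]), array([129.5, 133.5]), np.float64(3.8)]
mark 11 521.0 [262.21 240.77] [[524.7 151.   62. ]]
mark 33 1504.0 [265.9  248.81] [[503.8 141.3  62. ]]
mark 13 584.0 [267.38 256.42] [[484.1 137.4  62. ]]
```

Emit:
{"name": "move_arm", "arguments": {
  "targets": [
    [[0,0,0,0,0,0.77,1],[0,0,0,0,0,0.77,1],[0,0,0,0,0,0.77,1],[0,0,0,0,0,0.77,1]]
  ]
}}

```text
clock: 0.6
position: [270.1, -618.2, 222.0]
eef_rot: [-3.141, 0.001, -0.054]
ft_force: [-0.7, -0.2, -0.6]
finger_gap: 87.2
gripper_force: 0.0
```

Emit:
{"name": "move_arm", "arguments": {
  "targets": [
    [[0.48,-0.86,0,0,0,0,1],[0.48,-0.86,0,0,0,0,1],[0.48,-0.86,0,0,0,0,1],[0.48,-0.86,0,0,0,0,1],[0.48,-0.86,0,0,0,0,1],[0.48,-0.86,0,0,0,0,1],[0.48,-0.86,0,0,0,0,1],[0.48,-0.86,0,0,0,0,1],[0.48,-0.86,0,0,0,0,1],[0.48,-0.86,0,0,0,0,1],[0.48,-0.86,0,0,0,0,1],[0.48,-0.86,0,0,0,0,1]]
  ]
}}

```text
clock: 2.1
position: [584.1, -116.3, 222.2]
eef_rot: [3.141, 0.001, -0.05]
ft_force: [-0.2, 0.6, 0.1]
finger_gap: 86.9
gripper_force: 0.0
```

```bash
cat >> h.py <<'E'
def delta(tgt,rpy):
    "tool-axis shift in full-scale units, turn (rotvec) in full-scale units"
    s=ctrl.state(); R=Rotation.from_euler('xyz',s['eef_rot']); T=Rotation.from_euler('xyz',rpy)
    return (R.inv().apply(np.array(tgt)-s['position'])/50).round(3),((R.inv()*T).as_rotvec()/.15).round(3)
def st():
    s=ctrl.state(); print({k:np.round(s[k],3) for k in('clock','q','position','eef_rot','ft_force','torque','finger_gap','gripper_force')})
E
python3 - <<'E'
from h import *
st(); print(delta([584,-116,53],[np.pi,0,-.05]))
im,d=grab('side'); cv2.imwrite('pics/side1.png',im[...,::-1])
hsv=cv2.cvtColor(im,cv2.COLOR_RGB2HSV)
for z,x,y in [(92,584,-116),(72,584,-116),(87,474,-314.5),(62,504.5,144)]: print(proj('side',[x,y,z]))
m=cv2.inRange(hsv,(5,150,120),(18,255,255)); n,l,s,c=cv2.connectedComponentsWithStats(m); print(s[1:],c[1:])
m=cv2.inRange(hsv,(105,150,80),(125,255,255)); n,l,s,c=cv2.connectedComponentsWithStats(m); print(s[1:][s[1:,4]>15],c[1:][s[1:,4]>15])
E
```

```text
{'clock': np.float64(2.1), 'q': array([ 0.268,  0.348, -0.183,  1.722,  0.071,  1.079, -1.56 ]), 'position': array([ 584.139, -116.337,  222.201]), 'eef_rot': array([ 3.141e+00,  1.000e-03, -5.000e-02]), 'ft_force': array([-0.212,  0.601,  0.056]), 'torque': array([ 0.   , -0.016, -0.071]), 'finger_gap': np.float64(86.924), 'gripper_force': np.float64(0.0)}
(array([-1.000e-03, -7.000e-03,  3.384e+00]), array([ 0.001,  0.004, -0.002]))
[[343.44129888 252.06921705]]
[[343.2080456 258.9099913]]
[[334.83720648 289.38897918]]
[[285.11336818 234.78856539]]
[[348 213   3   3   7]
 [326 288  17  20 284]
 [294 320   4  10  19]
 [628 373   1   1   1]
 [546 461   1   1   1]
 [548 461   2   1   2]
 [551 462   1   1   1]
 [554 462   2   3   3]
 [552 464   1   1   1]] [[349.         213.71428571]
 [334.06338028 297.33802817]
 [295.89473684 324.15789474]
 [628.         373.        ]
 [546.         461.        ]
 [548.5        461.        ]
 [551.         462.        ]
 [554.33333333 463.        ]
 [552.         464.        ]]
[[268 245  35  12 120]
 [339 251   9  34 194]] [[285.3        251.38333333]
 [343.68556701 263.3556701 ]]
```

View pics/side1.png

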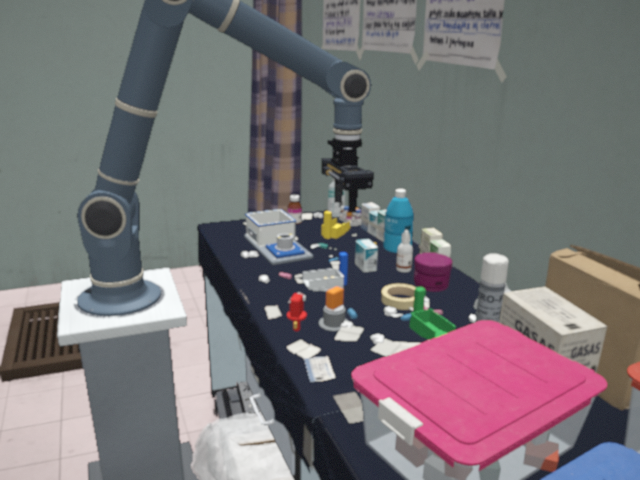

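The side view agrees: the scoop post is at (343,263) and the orange grip at (334,297), both matching the projections. I'll go down and grip.

Emit:
{"name": "move_arm", "arguments": {
  "targets": [
    [[0,0,0.7,0,0,0,1],[0,0,0.7,0,0,0,1],[0,0,0.7,0,0,0,1],[0,0,0.7,0,0,0,1],[0,0,0.4,0,0,0,1],[0,0,0.18,0,0,0,1],[0,0,0,0,0,0,-1],[0,0,0,0,0,0,-1],[0,0,0,0,0,0,-1],[0,0,0,0,0,0,-1],[0,0,0,0,0,0,-1],[0,0,0,0,0,0,-1]]
  ],
  "squeeze": 45
}}

```text
clock: 3.65
position: [583.8, -117.7, 53.7]
eef_rot: [3.142, -0.0, -0.05]
ft_force: [0.7, -0.6, 0.8]
finger_gap: 34.6
gripper_force: 0.0
```

Emit:
{"name": "move_arm", "arguments": {
  "targets": [
    [[0,0,0,0,0,0,-1],[0,0,0,0,0,0,-1]]
  ]
}}

```text
clock: 3.9
position: [583.7, -117.7, 53.5]
eef_rot: [3.142, 0.0, -0.05]
ft_force: [0.0, -0.3, -0.4]
finger_gap: 21.6
gripper_force: 45.0
```

Emit:
{"name": "move_arm", "arguments": {
  "targets": [
    [[0,0,-0.1,0,0,0,-1],[0,0,-0.25,0,0,0,-1],[0,0,-0.4,0,0,0,-1],[0,0,-0.5,0,0,0,-1],[0,0,-0.5,0,0,0,-1],[0,0,-0.5,0,0,0,-1],[0,0,-0.35,0,0,0,-1],[0,0,-0.15,0,0,0,-1],[0,0,0,0,0,-0.2,-1],[0,0,0,0,0,-0.4,-1],[0,0,0,0,0,-0.6,-1],[0,0,0,0,0,-0.7,-1]]
  ]
}}

```text
clock: 5.4
position: [582.9, -117.5, 189.6]
eef_rot: [-3.141, 0.002, 0.239]
ft_force: [0.6, -0.6, -2.7]
finger_gap: 21.6
gripper_force: 45.0
```

Emit:
{"name": "move_arm", "arguments": {
  "targets": [
    [[0,0,0,0,0,-0.7,-1],[0,0,0,0,0,-0.7,-1],[0,0,0,0,0,-0.7,-1],[0,0,0,0,0,-0.7,-1],[0,0,0,0,0,-0.7,-1],[0,0,0,0,0,-0.7,-1],[0,0,0,0,0,-0.7,-1],[0,0,0,0,0,-0.7,-1],[0,0,0,0,0,-0.7,-1],[0,0,0,0,0,-0.7,-1],[0,0,0,0,0,-0.7,-1],[0,0,0,0,0,-0.7,-1]]
  ]
}}

```text
clock: 6.9
position: [582.9, -117.6, 189.6]
eef_rot: [-3.139, -0.001, 1.499]
ft_force: [-0.9, -0.2, -1.3]
finger_gap: 22.1
gripper_force: 45.0
```

Emit:
{"name": "move_arm", "arguments": {
  "targets": [
    [[0,0,0,0,0,-0.7,-1],[0,0,0,0,0,-0.7,-1],[0,0,0,0,0,-0.7,-1],[0,0,0,0,0,-0.7,-1],[0,0,0,0,0,-0.7,-1],[0,0,0,0,0,-0.5,-1],[0,0,0,0,0,-0.3,-1],[0,0,0,0,0,-0.2,-1],[0,0,0,0,0,0,-1]]
  ]
}}

```text
clock: 8.02
position: [583.3, -117.7, 190.4]
eef_rot: [-3.141, -0.001, 2.17]
ft_force: [0.1, -0.4, -2.5]
finger_gap: 21.8
gripper_force: 45.0
```

```bash
python3 - <<'E'
from h import *
st()
im,d=grab('side'); cv2.imwrite('pics/side2.png',cv2.resize(im[150:350,200:450,::-1],None,fx=3,fy=3))
m=np.array([np.cos(-.75),np.sin(-.75)]); t=np.array([497,270])-15*m-105*m
print(t,delta([*t,190],[np.pi,0,2.39]))
E
```

```text
{'clock': np.float64(8.025), 'q': array([ 0.613,  0.447, -0.65 ,  1.738,  0.304,  1.061,  0.459]), 'position': array([ 583.323, -117.691,  190.36 ]), 'eef_rot': array([-3.141e+00, -1.000e-03,  2.170e+00]), 'ft_force': array([ 0.053, -0.405, -2.519]), 'torque': array([ 0.045, -0.027,  0.014]), 'finger_gap': np.float64(21.814), 'gripper_force': np.float64(44.994)}
[409.19733574 351.7966512 ] (array([9.721, 2.413, 0.017]), array([-0.003, -0.005, -1.47 ]))
```

View pics/side2.png

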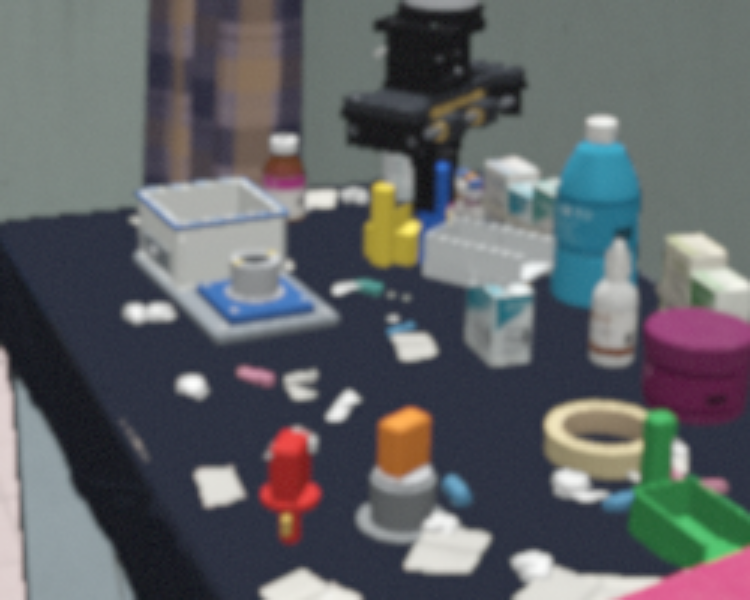

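The scoop is held level at crop (490,240), the hopper is clear and the balls are still in it. I'll carry it over.

Emit:
{"name": "move_arm", "arguments": {
  "targets": [
    [[0,0,0,0,0,-0.49,-1],[0,0,0,0,0,-0.49,-1],[0,0,0,0,0,-0.49,-1],[0.07,0.035,0,0,0,0,-1],[0.14,0.07,0,0,0,0,-1],[0.215,0.11,0,0,0,0,-1],[0.29,0.145,0,0,0,0,-1],[0.36,0.18,0,0,0,0,-1],[0.43,0.215,0,0,0,0,-1],[0.43,0.215,0,0,0,0,-1],[0.43,0.215,0,0,0,0,-1],[0.43,0.215,0,0,0,0,-1]]
  ]
}}

```text
clock: 9.57
position: [528.4, 31.0, 191.2]
eef_rot: [3.141, 0.0, 2.392]
ft_force: [0.4, 0.2, -2.3]
finger_gap: 21.8
gripper_force: 45.0
```

Emit:
{"name": "move_arm", "arguments": {
  "targets": [
    [[0.43,0.215,0,0,0,0,-1],[0.43,0.215,0,0,0,0,-1],[0.43,0.215,0,0,0,0,-1],[0.43,0.215,0,0,0,0,-1],[0.43,0.215,0,0,0,0,-1],[0.43,0.215,0,0,0,0,-1],[0.43,0.215,0,0,0,0,-1],[0.43,0.215,0,0,0,0,-1],[0.43,0.215,0,0,0,0,-1],[0.43,0.215,0,0,0,0,-1],[0.43,0.215,0,0,0,0,-1]]
  ]
}}

```text
clock: 10.95
position: [435.7, 278.3, 191.2]
eef_rot: [3.141, 0.0, 2.391]
ft_force: [0.4, 0.1, -2.3]
finger_gap: 22.1
gripper_force: 45.0
```

Emit:
{"name": "move_arm", "arguments": {
  "targets": [
    [[0.43,0.215,0,0,0,0,-1],[0.36,0.18,0,0,0,0,-1],[0.29,0.145,0,0,0,0,-1],[0.215,0.11,0,0,0,0,-1],[0.14,0.07,0,0,0,0,-1],[0.07,0.035,0,0,0,0,-1],[0,0,0,0,0,0,-1],[0,0,0,0,0,0,-1]]
  ]
}}

```text
clock: 11.95
position: [408.4, 355.1, 190.9]
eef_rot: [-3.141, 0.0, 2.389]
ft_force: [0.3, 0.3, -1.7]
finger_gap: 21.5
gripper_force: 45.0
```

```bash
python3 - <<'E'
from h import *
st(); print(delta([409,352,153.5],[np.pi,0,2.39]))
E
```

```text
{'clock': np.float64(11.95), 'q': array([-0.134,  0.404, -0.842,  1.853,  0.348,  1.039, -0.297]), 'position': array([408.392, 355.097, 190.911]), 'eef_rot': array([-3.141,  0.   ,  2.389]), 'ft_force': array([ 0.334,  0.298, -1.707]), 'torque': array([ 0.086, -0.127, -0.015]), 'finger_gap': np.float64(21.542), 'gripper_force': np.float64(44.994)}
(array([-0.051, -0.037,  0.748]), array([-0.002,  0.003, -0.004]))
```

Emit:
{"name": "move_arm", "arguments": {
  "targets": [
    [[-0.02,-0.02,0.25,0,0,0,-1],[-0.02,-0.02,0.3,0,0,0,-1],[-0.01,0,0.2,0,0,0,-1],[-0.064,0,-0.155,0,0.5,0,-1],[-0.064,0,-0.155,0,0.5,0,-1],[-0.064,0,-0.155,0,0.5,0,-1],[0.08,0,0.23,0,0,0,-1],[0.04,0,0.16,0,0,0,-1]]
  ]
}}

```text
clock: 12.95
position: [407.6, 352.0, 156.9]
eef_rot: [-3.14, -0.225, 2.392]
ft_force: [-0.2, 0.5, -2.6]
finger_gap: 21.6
gripper_force: 45.0
```

Emit:
{"name": "move_arm", "arguments": {
  "targets": [
    [[-0.064,0,-0.155,0,0.5,0,-1],[-0.064,0,-0.155,0,0.5,0,-1],[-0.064,0,-0.155,0,0.5,0,-1],[-0.064,0,-0.155,0,0.5,0,-1],[-0.064,0,-0.155,0,0.5,0,-1],[-0.064,0,-0.155,0,0.5,0,-1],[-0.064,0,-0.155,0,0.5,0,-1],[-0.064,0,-0.155,0,0.5,0,-1],[-0.064,0,-0.155,0,0.5,0,-1],[-0.064,0,-0.155,0,0.5,0,-1]]
  ]
}}

```text
clock: 14.2
position: [457.2, 307.2, 204.8]
eef_rot: [-3.14, -0.975, 2.392]
ft_force: [0.2, 0.6, -0.8]
finger_gap: 21.7
gripper_force: 45.0
```

```bash
python3 - <<'E'
from h import *
st(); s=ctrl.state(); R=Rotation.from_euler('xyz',s['eef_rot']); print('lip',R.apply([-105,0,38.5])+s['position'],'tilt',np.arccos(-R.as_matrix()[2,2]))
im,d=grab('top'); cv2.imwrite('pics/top3.png',cv2.resize(im[190:310,150:310,::-1],None,fx=4,fy=4))
E
```

```text
{'clock': np.float64(14.2), 'q': array([ 0.416,  0.898, -1.101,  1.661, -0.175,  1.262,  0.305]), 'position': array([457.168, 307.225, 204.767]), 'eef_rot': array([-3.14 , -0.975,  2.392]), 'ft_force': array([ 0.169,  0.633, -0.763]), 'torque': array([-0.821, -1.058, -0.016]), 'finger_gap': np.float64(21.741), 'gripper_force': np.float64(44.994)}
lip [476.8969987  288.73739419  96.24881631] tilt 0.9751708767003016
```

View pics/top3.png

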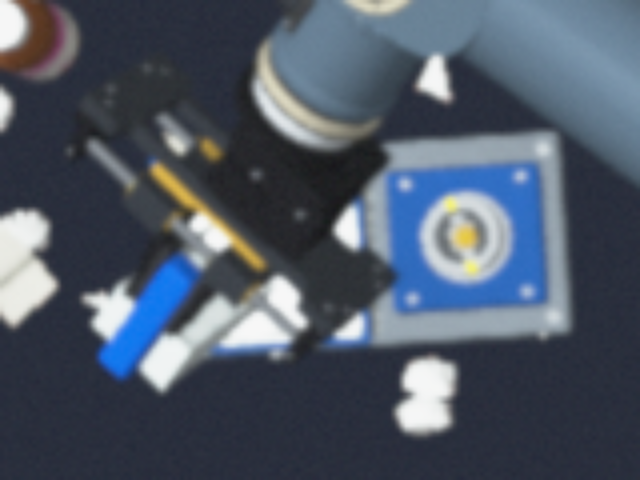

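The scoop is tipped over the hopper with the lip inside, no balls are visible outside, and the weight has dropped. I'll tilt a little more, shake, and bring it level again, rising as it goes.

Emit:
{"name": "move_arm", "arguments": {
  "targets": [
    [[-0.064,0,-0.155,0,0.5,0,-1],[-0.064,0,-0.155,0,0.5,0,-1],[0,0,0,0,0.3,0,-1],[0,0,0,0,-0.3,0,-1],[0,0,0,0,0,0,-1],[0.09,0,0.1,0,-1,0,-1],[0.09,0,0.1,0,-1,0,-1],[0.09,0,0.1,0,-1,0,-1],[0.09,0,0.1,0,-1,0,-1],[0.09,0,0.1,0,-1,0,-1],[0.09,0,0.1,0,-1,0,-1],[0.09,0,0.1,0,-1,0,-1]]
  ]
}}

```text
clock: 15.75
position: [436.2, 326.4, 202.9]
eef_rot: [3.139, -0.069, 2.392]
ft_force: [-1.0, 0.9, -1.8]
finger_gap: 21.8
gripper_force: 45.0
```

```bash
python3 - <<'E'
from h import *
st(); s=ctrl.state(); R=Rotation.from_euler('xyz',s['eef_rot']); print('lip',R.apply([-105,0,38.5])+s['position'])
print(delta([409,352,225],[np.pi,0,2.39]))
E
```

```text
{'clock': np.float64(15.75), 'q': array([ 0.012,  0.42 , -0.895,  1.824,  0.293,  1.06 , -0.162]), 'position': array([436.212, 326.373, 202.889]), 'eef_rot': array([ 3.139, -0.069,  2.392]), 'ft_force': array([-1.026,  0.893, -1.809]), 'torque': array([-0.041, -0.161, -0.008]), 'finger_gap': np.float64(21.812), 'gripper_force': np.float64(44.992)}
lip [511.04570705 256.93051776 157.22931747]
(array([ 0.776,  0.006, -0.39 ]), array([ 0.018, -0.461,  0.016]))
```

Emit:
{"name": "move_arm", "arguments": {
  "targets": [
    [[0,0,-0.1,0.02,-0.46,0.02,-1],[-0.3,-0.17,0,0,0,0,-1],[-0.6,-0.33,0,0,0,0,-1],[-0.8,-0.43,0,0,0,0,-1],[-0.8,-0.43,0,0,0,0,-1],[-0.8,-0.43,0,0,0,0,-1],[-0.8,-0.43,0,0,0,0,-1],[-0.8,-0.43,0,0,0,0,-1],[-0.8,-0.43,0,0,0,0,-1],[-0.8,-0.43,0,0,0,0,-1],[-0.8,-0.43,0,0,0,0,-1],[-0.6,-0.33,0,0,0,0,-1]]
  ]
}}

```text
clock: 17.25
position: [579.1, -105.0, 204.2]
eef_rot: [-3.138, -0.007, 2.384]
ft_force: [0.6, 0.8, -1.6]
finger_gap: 21.4
gripper_force: 45.0
```

Emit:
{"name": "move_arm", "arguments": {
  "targets": [
    [[-0.3,-0.17,0,0,0,0.7,-1],[0,0,0,0,0,0.9,-1],[0,0,0,0,0,1,-1],[0,0,0,0,0,1,-1],[0,0,0,0,0,1,-1],[0,0,0,0,0,1,-1],[0,0,0,0,0,1,-1],[0,0,0,0,0,1,-1],[0,0,0,0,0,1,-1],[0,0,0,0,0,1,-1],[0,0,0,0,0,1,-1],[0,0,0,0,0,1,-1]]
  ]
}}

```text
clock: 18.75
position: [583.9, -118.8, 204.3]
eef_rot: [-3.135, 0.004, 0.641]
ft_force: [0.0, 0.4, -1.2]
finger_gap: 21.2
gripper_force: 45.0
```

Emit:
{"name": "move_arm", "arguments": {
  "targets": [
    [[0,0,0,0,0,1,-1],[0,0,0,0,0,1,-1],[0,0,0,0,0,1,-1],[0,0,0,0,0,1,-1],[0,0,0,0,0,0,-1]]
  ]
}}

```text
clock: 19.38
position: [584.1, -118.6, 204.3]
eef_rot: [-3.139, 0.007, 0.048]
ft_force: [0.4, -0.6, -1.8]
finger_gap: 21.7
gripper_force: 45.0
```

```bash
python3 - <<'E'
from h import *
st(); print(delta([583.7,-117.7,54],[np.pi,0,-.05]))
im,d=grab('top')
a=np.hstack([im[205:305,175:300],im[205:305,335:460]])
cv2.imwrite('pics/top4.png',cv2.resize(a[...,::-1],None,fx=3.2,fy=3.2,interpolation=cv2.INTER_CUBIC))
E
```

```text
{'clock': np.float64(19.375), 'q': array([ 0.322,  0.374, -0.25 ,  1.733,  0.102,  1.055, -1.486]), 'position': array([ 584.125, -118.571,  204.347]), 'eef_rot': array([-3.139,  0.007,  0.048]), 'ft_force': array([ 0.42 , -0.649, -1.829]), 'torque': array([ 0.031, -0.05 , -0.019]), 'finger_gap': np.float64(21.694), 'gripper_force': np.float64(44.995)}
(array([ 0.013, -0.01 ,  3.007]), array([-0.015,  0.046,  0.651]))
```

View pics/top4.png

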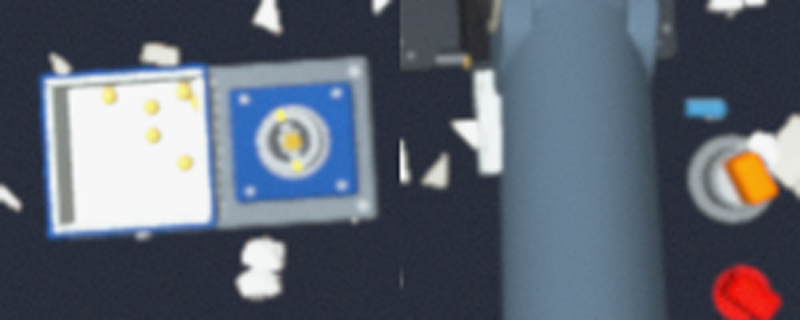

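I count five clear balls in the hopper, at crop (110,95), (152,107), (184,91), (153,135) and (185,162). A sixth is partly hidden behind the near wall at (193,102), and I'll verify it. Now I'll put the scoop down.

Emit:
{"name": "move_arm", "arguments": {
  "targets": [
    [[0.01,-0.01,0.3,-0.015,0.045,0.35,-1],[0,0,0.6,0,0,0.3,-1],[0,0,0.7,0,0,0,-1],[0,0,0.6,0,0,0,-1],[0,0,0.4,0,0,0,-1],[0,0,0.2,0,0,0,-1],[0,0,0.1,0,0,0,-1],[0,0,0.06,0,0,0,-1],[0,0,0.03,0,0,0,-1],[0,0,0,0,0,0,-1]]
  ]
}}

```text
clock: 20.68
position: [585.5, -117.1, 55.3]
eef_rot: [3.141, -0.001, -0.05]
ft_force: [-0.1, 0.5, -1.1]
finger_gap: 21.5
gripper_force: 45.0
```

```bash
python3 - <<'E'
from h import *
st()
im,d=load('top'); y=im[205:305,175:243].astype(int); w=(y[...,:2].min(2)-y[...,2])
m=(w>25).astype(np.uint8); n,l,s,c=cv2.connectedComponentsWithStats(m)
for i in range(1,n): print(s[i],c[i].round(1))
print(w[22:42,38:64])
E
```

```text
{'clock': np.float64(20.675), 'q': array([ 0.279,  0.542, -0.204,  1.862,  0.154,  0.752, -1.63 ]), 'position': array([ 585.519, -117.08 ,   55.276]), 'eef_rot': array([ 3.141e+00, -1.000e-03, -5.000e-02]), 'ft_force': array([-0.109,  0.457, -1.067]), 'torque': array([-0.035, -0.036, -0.025]), 'finger_gap': np.float64(21.487), 'gripper_force': np.float64(44.994)}
[55 25  7  9 38] [57.9 28.9]
[32 27  5  6 24] [33.7 29.3]
[45 31  5  5 21] [47. 33.]
[45 40  5  5 20] [47.2 41.8]
[55 48  5  6 21] [57.2 50.4]
[[-89 -85 -77 -77 -75 -67 -65 -67 -65 -61 -59 -57 -51 -46 -46 -45 -41 -29
  -25 -19 -12  -9  -9 -12 -29 -72]
 [-44 -41 -30 -25 -19 -12 -10  -9  -8  -9  -9 -10  -9  -9  -9  -8  -8  -8
   -7  -7  -4  -3  -3  -7 -30 -72]
 [ -9  -9  -7  -8  -7  -4  -4  -3  -5  -5  -3  -4  -2  -3  -4  -4  -3  -1
    1   3   1   1  -1  -8 -16 -56]
 [ -4  -3  -2  -2  -3  -2  -2  -1  -4  -3  -2  -2  -2  -3  -2  -2   2  16
   29  31  21   8   0  -2  -5 -36]
 [ -3  -3  -4  -4  -2  -3  -2  -2  -3  -1  -2  -2  -1  -1  -1   0   4  26
   73  85  62  24   1   0  -2 -24]
 [ -1  -1  -1   0  -1   0   0  -1  -1   0   0 
[... 889 characters left out ...]
 0   0   0
    0   0   0   0   1   3   0 -17]
 [  0   0   0   0   0   0   0   1   5   7   2   0  -1   0   0   0   0   0
    0   0   0   0   0   0  -1 -16]
 [  0   0   0   0   0   0   0   0   0   0   0   0   0   0   0   0   0   0
    0   0   0   0   0   0   0 -13]
 [  0   0   0   0   0   0   0   0   0   0   0   0   0   0   0   0   0   0
    0   0   0   0   0   0   0 -10]
 [  0   0   0   0   0   0   0   1   4  15  14   4   0   0   0   0   0   0
    0   0   0   0   0   0   0  -7]
 [  0   0   0   0   0   0   1   7  36  71  71  28   2  -1   0   0   0   0
    0   0   0   0   0   0   0  -8]
 [  0   0   0   0   0   0   2  26  75  98 100  68  12   1   0   0   0   0
    0   0   0   0   0   0   0  -6]]
```

The sixth ball is confirmed: a second disc touches the first blob at the wall. The last 2 mm down, then release and rise.

Emit:
{"name": "move_arm", "arguments": {
  "targets": [
    [[0,0,0.02,0,0,0,-1],[0,0,0.02,0,0,0,-1],[0,0,0,0,0,0,-1]]
  ]
}}

```text
clock: 21.05
position: [585.6, -117.1, 53.5]
eef_rot: [3.141, -0.001, -0.05]
ft_force: [-1.2, 0.2, 3.8]
finger_gap: 21.9
gripper_force: 45.0
```

Emit:
{"name": "move_arm", "arguments": {
  "targets": [
    [[0,0,0,0,0,0,0],[0,0,0,0,0,0,0],[0,0,0,0,0,0,0.3],[0,0,-0.2,0,0,0,0.5],[0,0,-0.6,0,0,0,0.5],[0,0,-0.8,0,0,0,0.5],[0,0,-0.8,0,0,0,0.5],[0,0,-0.5,0,0,0,0.5]]
  ]
}}

```text
clock: 22.05
position: [586.1, -117.1, 201.0]
eef_rot: [3.141, -0.004, -0.05]
ft_force: [0.5, 0.8, -0.3]
finger_gap: 65.2
gripper_force: 0.0
```

```bash
python3 - <<'E'
from h import *
st(); 
for y in(.5,.527,): print(delta([474,-314.5,185],[np.pi,0,y]))
for y in(.5,): print(delta([474,-314.5,185],[np.pi,0,y-np.pi]))
im,d=load('top'); 
print(proj('top',[474,-314.5,87]),proj('top',[474,-314.5,40]))
E
```

```text
{'clock': np.float64(22.05), 'q': array([ 0.305,  0.372, -0.232,  1.742,  0.098,  1.034, -1.583]), 'position': array([ 586.124, -117.059,  200.995]), 'eef_rot': array([ 3.141, -0.004, -0.05 ]), 'ft_force': array([ 0.46 ,  0.798, -0.326]), 'torque': array([ 0.049,  0.039, -0.04 ]), 'finger_gap': np.float64(65.196), 'gripper_force': np.float64(0.0)}
(array([-2.043,  4.056,  0.314]), array([ 0.012, -0.025, -3.667]))
(array([-2.043,  4.056,  0.314]), array([ 0.012, -0.025, -3.847]))
(array([-2.043,  4.056,  0.314]), array([-3.3000e-02, -1.6000e-02,  1.7277e+01]))
[[444.70207161 260.15770581]] [[440.72266178 260.2844729 ]]
```

Emit:
{"name": "move_arm", "arguments": {
  "targets": [
    [[0,0,0,0.01,-0.02,-0.92,1],[0,0,0,0,0,-0.92,1],[0,0,0,0,0,-0.92,1],[0,0,0,0,0,-0.91,1],[-0.643,0.4,0,0,0,0,1],[-0.643,0.4,0,0,0,0,1],[-0.643,0.4,0.1,0,0,0,1],[-0.643,0.4,0.1,0,0,0,1],[-0.643,0.4,0.1,0,0,0,1],[-0.643,0.39,0,0,0,0,1],[0,0,0,0,0,0,1]]
  ]
}}

```text
clock: 23.42
position: [471.1, -318.1, 183.4]
eef_rot: [-3.141, 0.003, 0.494]
ft_force: [-0.4, -0.1, -0.1]
finger_gap: 87.3
gripper_force: 0.0
```

```bash
python3 - <<'E'
from h import *
st(); print(delta([474,-314.5,51],[np.pi,0,.5]))
im,d=grab('top'); hsv=cv2.cvtColor(im,cv2.COLOR_RGB2HSV)
# scoop standing?
P=cloud('top',d); m=cv2.inRange(hsv,(105,150,80),(125,255,255)); n,l,s,c=cv2.connectedComponentsWithStats(m[205:232,345:385]); print(s[1:],c[1:]+[345,205])
im,d=grab('side'); hsv=cv2.cvtColor(im,cv2.COLOR_RGB2HSV); m=cv2.inRange(hsv,(5,150,120),(18,255,255)); n,l,s,c=cv2.connectedComponentsWithStats(m); i=1+s[1:,4].argmax(); print(s[i],c[i])
E
```

```text
{'clock': np.float64(23.425), 'q': array([ 0.73 ,  0.35 , -0.267,  1.822,  0.112,  0.986, -0.661]), 'position': array([ 471.077, -318.078,  183.436]), 'eef_rot': array([-3.141e+00,  3.000e-03,  4.940e-01]), 'ft_force': array([-0.355, -0.06 , -0.056]), 'torque': array([ 0.035, -0.039, -0.036]), 'finger_gap': np.float64(87.298), 'gripper_force': np.float64(0.0)}
(array([ 0.094, -0.033,  2.648]), array([-0.006,  0.022, -0.041]))
[[ 14   7  13   9 102]] [[365.46078431 216.06862745]]
[326 288  17  20 283] [334.09187279 297.34275618]
```

Scoop standing, shaft untouched. Descend and grip.

Emit:
{"name": "move_arm", "arguments": {
  "targets": [
    [[0.095,-0.03,0.6,-0.005,0.02,-0.04,1],[0,0,0.7,0,0,0,1],[0,0,0.7,0,0,0,1],[0,0,0.4,0,0,0,1],[0,0,0.22,0,0,0,1],[0,0,0.03,0,0,0,-1],[0,0,0,0,0,0,-1],[0,0,0,0,0,0,-1],[0,0,0,0,0,0,-1],[0,0,0,0,0,0,-1],[0,0,0,0,0,0,-1],[0,0,0,0,0,0,-1]]
  ],
  "squeeze": 45
}}

```text
clock: 25.02
position: [476.9, -310.8, 50.5]
eef_rot: [-3.141, -0.001, 0.506]
ft_force: [0.6, -0.9, -0.5]
finger_gap: 24.9
gripper_force: 0.3
```

Emit:
{"name": "move_arm", "arguments": {
  "targets": [
    [[0,0,0,0,0,0,-1],[0,0,0,0,0,0,-1]]
  ],
  "squeeze": 60
}}

```text
clock: 25.28
position: [476.9, -310.8, 50.5]
eef_rot: [-3.141, -0.001, 0.506]
ft_force: [-1.1, -0.3, 0.2]
finger_gap: 24.2
gripper_force: 60.0
```

```bash
python3 - <<'E'
from h import *
st()
E
```

```text
{'clock': np.float64(25.275), 'q': array([ 0.69 ,  0.518, -0.242,  1.928,  0.179,  0.716, -0.722]), 'position': array([ 476.886, -310.797,   50.54 ]), 'eef_rot': array([-3.141e+00, -1.000e-03,  5.060e-01]), 'ft_force': array([-1.133, -0.269,  0.226]), 'torque': array([-0.207, -0.137, -0.036]), 'finger_gap': np.float64(24.239), 'gripper_force': np.float64(59.996)}
```

Emit:
{"name": "move_arm", "arguments": {
  "targets": [
    [[0,0,-0.1,0,0,0,-1],[0,0,-0.3,0,0,0,-1],[0,0,-0.5,0,0,0,-1],[0,0,-0.6,0,0,0,-1],[0,0,-0.5,0,0,0,-1],[0,0,-0.3,0,0,0.4,-1],[0,0,0,0,0,0.42,-1],[0,0,0,0,0,0.4,-1]]
  ]
}}

```text
clock: 26.28
position: [476.6, -310.7, 166.8]
eef_rot: [-3.141, -0.001, 0.322]
ft_force: [0.2, -0.9, -1.7]
finger_gap: 23.6
gripper_force: 60.0
```

Emit:
{"name": "move_arm", "arguments": {
  "targets": [
    [[0.15,-0.36,0,0,0,0,-1],[0.29,-0.7,0,0,0,0,-1],[0.29,-0.7,0,0,0,0,-1],[0.29,-0.7,0,0,0,0,-1],[0.29,-0.7,0,0,0,0,-1],[0.29,-0.7,0,0,0,0,-1],[0.29,-0.7,0,0,0,0,-1],[0.29,-0.7,0,0,0,0,-1],[0.29,-0.7,0,0,0,0,-1],[0.29,-0.7,0,0,0,0,-1],[0.29,-0.7,0,0,0,0,-1],[0.29,-0.7,0,0,0,0,-1]]
  ]
}}

```text
clock: 27.78
position: [505.7, 126.9, 166.8]
eef_rot: [-3.14, -0.001, 0.326]
ft_force: [-0.1, 0.0, -0.9]
finger_gap: 23.6
gripper_force: 60.0
```

Emit:
{"name": "move_arm", "arguments": {
  "targets": [
    [[0.15,-0.38,0,0,0,0,-1],[0,0,0,0,0,0,-1],[0,0,0,0,0,0,-1]]
  ]
}}

```text
clock: 28.15
position: [507.4, 144.0, 166.4]
eef_rot: [-3.141, -0.0, 0.323]
ft_force: [0.8, -0.3, -1.8]
finger_gap: 23.4
gripper_force: 60.0
```

```bash
python3 - <<'E'
from h import *
st(); print(delta([508.6,145.6,165],[np.pi,0,.323]))
im,d=grab('side'); c=im[150:270,225:345]; cv2.imwrite('pics/side5.png',cv2.resize(c[...,::-1],None,fx=5,fy=5,interpolation=cv2.INTER_CUBIC))
hsv=cv2.cvtColor(im,cv2.COLOR_RGB2HSV); m=cv2.inRange(hsv,(5,130,90),(18,255,255)); n,l,s,c=cv2.connectedComponentsWithStats(m)
for i in range(1,n):
    if s[i,4]>10: print(s[i],c[i])
p=ctrl.state()['position']; print('tcp px',proj('side',p),'hub axis px',proj('side',[[504.4,144.2,62],[504.4,144.2,24]]))
E
```

```text
{'clock': np.float64(28.15), 'q': array([ 0.004,  0.324, -0.44 ,  1.925,  0.169,  0.928, -1.765]), 'position': array([507.415, 143.966, 166.386]), 'eef_rot': array([-3.141, -0.   ,  0.323]), 'ft_force': array([ 0.806, -0.265, -1.783]), 'torque': array([-0.022, -0.015, -0.036]), 'finger_gap': np.float64(23.393), 'gripper_force': np.float64(59.996)}
(array([ 0.033, -0.023,  0.028]), array([-0.006, -0.001,  0.003]))
[277 188  10  17 148] [281.56081081 196.14864865]
[293 203   7   4  26] [296.         204.53846154]
[347 212   4   4  13] [348.84615385 213.46153846]
[293 320   5  10  28] [295.21428571 324.21428571]
[627 365   5   8  11] [628.18181818 368.        ]
[542 453  16  18 170] [550.54705882 462.15882353]
tcp px [[286.03178932 202.1703403 ]] hub axis px [[285.06188581 234.77121906]
 [285.11148998 246.30473818]]
```

View pics/side5.png

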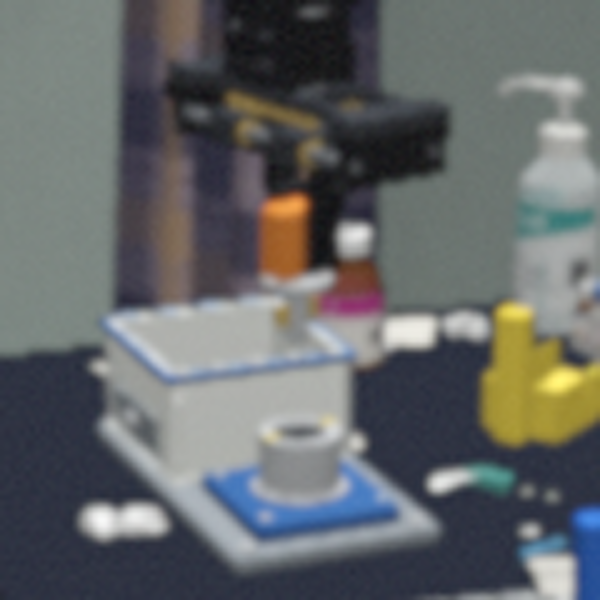

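The side view shows the shaft held upright, with its flange at crop (298,280) over the hub collar at crop (300,455). I'll measure both axes at subpixel level.

```bash
python3 - <<'E'
from h import *
im,_=load('side'); sat=im.astype(int)
for r in (204,205,206,207,208,210,212,214,216): print(r,' '.join('%d/%d/%d'%tuple(x) for x in im[r,274:298]))
g=im.astype(float).mean(2); print()
for r in range(238,246): print(r,im[r,272:298].mean(1).astype(int))
E
```

```text
204 74/69/82 76/69/82 103/83/85 139/106/92 156/114/93 160/110/82 160/103/65 161/99/52 162/99/52 160/100/59 157/106/74 142/108/91 123/108/104 116/116/117 125/125/127 139/138/139 142/140/140 122/116/115 104/79/72 103/62/46 109/67/48 109/65/44 108/66/44 106/64/42
205 88/80/92 89/83/94 111/101/105 144/129/123 164/144/137 167/142/131 165/127/108 162/116/91 163/118/92 166/128/106 167/140/127 169/156/151 169/166/166 170/171/173 173/174/175 178/178/178 173/172/173 150/142/142 123/95/90 119/72/61 115/66/51 115/65/50 114/67/51 113/66/48
206 100/91/102 104/95/106 115/107/113 139/134/135 160/154/153 169/159/156 165/148/140 160/139/128 166/146/137 174/159/152 180/172/167 187/185/184 190/192/193 190/192/194 186/188/190 178/180/180 164/164/164 139/128/128 124/88/83 118/68/58 119/65/55 118/65/53 117/64/53 114/64/50
207 105/96/106 109/100/110 111/104/113 125/121/125 136/134/135 146/143/143 147/143/143 152/147/147 160/156/156 167/165/164 174/173/172 176/177/178 177/179/180 173/174/174 165/165/166 152/149/151 137/127/129 120/97/97 115/72/68 118/67/59 119/67/60 118/67/59 116/65/57 114/64/57
208 121/116/
[... 1599 characters left out ...]

 149 139 137 147 160 178 180 148]
240 [174 173 173 170 156 138 130 132 136 140 144 146 148 148 145 144 143 139
 134 130 135 155 164 157 139 107]
241 [174 174 172 169 155 139 130 132 135 137 140 139 139 141 140 138 138 136
 131 128 138 158 170 159 132  94]
242 [171 170 168 164 150 135 129 131 135 138 138 139 141 140 140 139 137 135
 132 128 131 148 161 164 151 129]
243 [162 160 157 150 141 131 128 134 136 137 140 138 139 139 138 136 136 133
 129 125 126 134 146 157 160 153]
244 [145 140 139 140 139 133 131 133 135 137 138 139 139 138 138 136 135 134
 130 126 131 142 144 146 155 160]
245 [129 130 139 154 155 142 133 133 135 135 137 138 139 138 135 137 136 133
 130 128 141 162 158 143 143 151]
```

Emit:
{"name": "move_arm", "arguments": {
  "targets": [
    [[0.035,-0.023,0.1,0,0,0,-1],[0,0,0.3,0,0,0,-1],[0,0,0.35,0,0,0,-1],[0,0,0.25,0,0,0,-1],[0,0,0.09,0,0,0,-1],[0,0,0.06,0,0,0,-1],[0,0,0.06,0,0,0,-1],[0,0,0.06,0,0,0,-1]]
  ]
}}

```text
clock: 29.2
position: [509.6, 146.6, 103.0]
eef_rot: [-3.14, -0.002, 0.323]
ft_force: [0.1, 0.5, -1.7]
finger_gap: 23.5
gripper_force: 60.0
```

```bash
python3 - <<'E'
from h import *
st()
E
```

```text
{'clock': np.float64(29.2), 'q': array([-0.026,  0.41 , -0.416,  1.977,  0.225,  0.797, -1.817]), 'position': array([509.596, 146.637, 103.049]), 'eef_rot': array([-3.14e+00, -2.00e-03,  3.23e-01]), 'ft_force': array([ 0.051,  0.458, -1.664]), 'torque': array([ 0.018, -0.003,  0.057]), 'finger_gap': np.float64(23.484), 'gripper_force': np.float64(59.996)}
```

Emit:
{"name": "move_arm", "arguments": {
  "targets": [
    [[0,0,0.05,0,0,0,-1],[0,0,0.05,0,0,0,-1]]
  ]
}}

```text
clock: 29.45
position: [509.4, 146.5, 97.8]
eef_rot: [-3.14, -0.001, 0.323]
ft_force: [0.7, 0.0, -1.4]
finger_gap: 23.7
gripper_force: 60.0
```

Emit:
{"name": "move_arm", "arguments": {
  "targets": [
    [[0,0,0.05,0,0,0,-1],[0,0,0.05,0,0,0,-1]]
  ]
}}

```text
clock: 29.7
position: [509.3, 146.6, 92.7]
eef_rot: [-3.14, -0.001, 0.323]
ft_force: [-0.0, 0.3, -2.3]
finger_gap: 23.5
gripper_force: 60.0
```

Emit:
{"name": "move_arm", "arguments": {
  "targets": [
    [[0,0,0.05,0,0,0,-1],[0,0,0,0,0,0,-1]]
  ]
}}

```text
clock: 29.95
position: [509.1, 146.5, 90.1]
eef_rot: [-3.14, -0.0, 0.323]
ft_force: [0.1, 0.7, -2.1]
finger_gap: 23.3
gripper_force: 60.0
```

The key has slipped into the slot with no resistance. Next I'll press against the plunger.

Emit:
{"name": "move_arm", "arguments": {
  "targets": [
    [[0,0,0.05,0,0,0,-1],[0,0,0.05,0,0,0,-1],[0,0,0.04,0,0,0,-1]]
  ]
}}

```text
clock: 30.32
position: [509.3, 146.5, 83.2]
eef_rot: [-3.14, -0.001, 0.323]
ft_force: [0.4, 0.0, -2.2]
finger_gap: 23.9
gripper_force: 60.0
```

Emit:
{"name": "move_arm", "arguments": {
  "targets": [
    [[0,0,0.05,0,0,0,-1],[0,0,0.05,0,0,0,-1],[0,0,0,0,0,0,-1]]
  ]
}}

```text
clock: 30.7
position: [509.4, 146.6, 78.9]
eef_rot: [-3.14, -0.001, 0.323]
ft_force: [-2.3, -0.6, 6.7]
finger_gap: 23.4
gripper_force: 60.0
```

Emit:
{"name": "move_arm", "arguments": {
  "targets": [
    [[0,0,0.05,0,0,0,-1],[0,0,0.03,0,0,0,-1],[0,0,0,0,0,0,-1]]
  ]
}}

```text
clock: 31.08
position: [509.5, 146.6, 75.3]
eef_rot: [-3.14, -0.001, 0.323]
ft_force: [-2.5, -1.1, 8.3]
finger_gap: 23.4
gripper_force: 60.0
```

Emit:
{"name": "move_arm", "arguments": {
  "targets": [
    [[0,0,0.04,0,0,0,-1],[0,0,0,0,0,0,-1]]
  ]
}}

```text
clock: 31.32
position: [509.5, 146.6, 73.4]
eef_rot: [-3.141, -0.001, 0.323]
ft_force: [-2.6, -1.7, 9.3]
finger_gap: 22.8
gripper_force: 60.0
```

Emit:
{"name": "move_arm", "arguments": {
  "targets": [
    [[0,0,0.04,0,0,0,-1],[0,0,0,0,0,0,-1]]
  ]
}}

```text
clock: 31.58
position: [509.5, 146.7, 72.5]
eef_rot: [-3.141, -0.001, 0.323]
ft_force: [-5.2, -1.7, 17.6]
finger_gap: 23.7
gripper_force: 60.0
```

Emit:
{"name": "move_arm", "arguments": {
  "targets": [
    [[0,0,0.02,0,0,0,-1],[0,0,0,0,0,0,-1],[0,0,0,0,0,0,-1],[0,0,0,0,0,0,-1]]
  ]
}}

```text
clock: 32.08
position: [509.5, 146.6, 72.4]
eef_rot: [3.142, -0.001, 0.323]
ft_force: [-7.7, -3.3, 25.0]
finger_gap: 23.7
gripper_force: 60.0
```

```bash
python3 - <<'E'
from h import *
st(); im,d=grab('side'); im2,d=grab('top')
a=cv2.resize(im[150:290,225:375],None,fx=2.6,fy=2.6,interpolation=cv2.INTER_CUBIC); b=cv2.resize(im2[190:330,180:330],None,fx=2.6,fy=2.6,interpolation=cv2.INTER_CUBIC)
cv2.imwrite('pics/end.png',np.hstack([a,b])[...,::-1])
E
```

```text
{'clock': np.float64(32.075), 'q': array([-0.044,  0.454, -0.398,  1.999,  0.257,  0.735, -1.846]), 'position': array([509.503, 146.644,  72.438]), 'eef_rot': array([ 3.142e+00, -1.000e-03,  3.230e-01]), 'ft_force': array([-7.713, -3.272, 25.025]), 'torque': array([-0.705,  1.951,  0.016]), 'finger_gap': np.float64(23.726), 'gripper_force': np.float64(59.997)}
```

View pics/end.png

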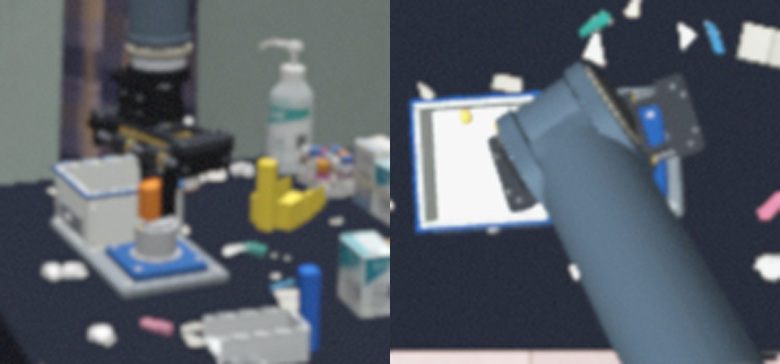

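The flange sits flush on the collar at (157,228), the scoop stands upright at (260,330), and z holds at 72.4 mm while the push rises to 25 N, so the shaft is home. Handing in.

```bash
python3 -c "from cell import ctrl; print(ctrl.finish_job())"
```

```text
the job is handed in; nothing more can be done
None
```

I handed the job in at 32 s: all six boluses are in the hopper, the scoop stands upright on the desk, and the orange-handled shaft is keyed into the hub, held with its flange on the collar at 25 N; the vial, box and tape roll were not touched.

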